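# Line up the tint pots by shade

## Task

Stand the four green tint pots from the red tray on the four black pads of the board, one on each, in order of shade: the palest on the pad next to the card with the pale stain, getting darker step by step to the darkest beside the card with the dark stain. Keep every pot upright, centre it on its pad, set it down rather than letting it fall, and leave the black mixing bowl where it is.

Things in the scene. Friction and masses are not known exactly. Their poses are not given: they have to be found in the camera images.
- pot_pale: The palest tint pot: closed, straight-sided, 48 mm in diameter, 58 mm tall, 0.11 kg, like the others but coloured very pale mint green (thin white bands). Origin: centre of its underside, z up. Starts in the red tray (floor 4 mm thick, rims 22 mm high) in a rough row, any order, 93 mm apart, parallel to the pads' row; fingers closing across the row have free room.
- pot_light: The second palest tint pot: closed, straight-sided, 48 mm in diameter, 58 mm tall, 0.11 kg, like the others but coloured light fresh green (thin white bands). Origin: centre of its underside, z up. Starts in the red tray (floor 4 mm thick, rims 22 mm high) in a rough row, any order, 93 mm apart, parallel to the pads' row; fingers closing across the row have free room.
- pot_mid: The second darkest tint pot: closed, straight-sided, 48 mm in diameter, 58 mm tall, 0.11 kg, like the others but coloured medium leaf green (thin white bands). Origin: centre of its underside, z up. Starts in the red tray (floor 4 mm thick, rims 22 mm high) in a rough row, any order, 93 mm apart, parallel to the pads' row; fingers closing across the row have free room.
- pot_dark: The darkest tint pot: closed, straight-sided, 48 mm in diameter, 58 mm tall, 0.11 kg, like the others but coloured very dark, nearly black green (thin white bands). Origin: centre of its underside, z up. Starts in the red tray (floor 4 mm thick, rims 22 mm high) in a rough row, any order, 93 mm apart, parallel to the pads' row; fingers closing across the row have free room.
- pad_a: One of four identical black rubber pads, fixed in a straight row pad_a, b, c, d on the aluminium board, 80 mm between centres: 66 mm in diameter, 4 mm thick, flat, a white dot at the centre. Origin: centre of its underside, on the board's top 6 mm above the table; y runs along the row from pad_a to pad_d, z up. An end pad.
- pad_b: One of four identical black rubber pads, fixed in a straight row pad_a, b, c, d on the aluminium board, 80 mm between centres: 66 mm in diameter, 4 mm thick, flat, a white dot at the centre. Origin: centre of its underside, on the board's top 6 mm above the table; y runs along the row from pad_a to pad_d, z up. An inner pad, beside pad_a.
- pad_c: One of four identical black rubber pads, fixed in a straight row pad_a, b, c, d on the aluminium board, 80 mm between centres: 66 mm in diameter, 4 mm thick, flat, a white dot at the centre. Origin: centre of its underside, on the board's top 6 mm above the table; y runs along the row from pad_a to pad_d, z up. An inner pad, beside pad_d.
- pad_d: One of four identical black rubber pads, fixed in a straight row pad_a, b, c, d on the aluminium board, 80 mm between centres: 66 mm in diameter, 4 mm thick, flat, a white dot at the centre. Origin: centre of its underside, on the board's top 6 mm above the table; y runs along the row from pad_a to pad_d, z up. An end pad.
- card_pale: White test card, 70 x 70 x 2 mm, with a very pale green stain, fixed on the board just past one end of the pads' row, 85 mm from the centre of the end pad (pad_a or pad_d, as it happens). It marks the pale end. A like card with a nearly black green stain marks the dark end. Origin: centre of its underside.
- bowl: A loose black mixing bowl, 110 mm across the rim, 45 mm tall, standing on the table to the left (+y) of the tray and board; a bystander. Origin at the centre of its underside.

How it is judged:
At the end, for the whole second after the job is handed in: Each pot stands upright (within 0.1 rad) and still on its own pad, its centre within 12 mm of the pad's centre and its underside on the pad's top; from the pad next to the pale-stained card to the other end the order is palest, second palest, second darkest, darkest (((horizontal distance between card_pale and pad_a below 0.12 m and horizontal distance between pot_pale and pad_a below 0.012 m and z of pot_pale in the frame of pad_a between 0.001 and 0.008 m and horizontal distance between pot_light and pad_b below 0.012 m and z of pot_light in the frame of pad_b between 0.001 and 0.008 m and horizontal distance between pot_mid and pad_c below 0.012 m and z of pot_mid in the frame of pad_c between 0.001 and 0.008 m and horizontal distance between pot_dark and pad_d below 0.012 m and z of pot_dark in the frame of pad_d between 0.001 and 0.008 m) or (horizontal distance between card_pale and pad_d below 0.12 m and horizontal distance between pot_pale and pad_d below 0.012 m and z of pot_pale in the frame of pad_d between 0.001 and 0.008 m and horizontal distance between pot_light and pad_c below 0.012 m and z of pot_light in the frame of pad_c between 0.001 and 0.008 m and horizontal distance between pot_mid and pad_b below 0.012 m and z of pot_mid in the frame of pad_b between 0.001 and 0.008 m and horizontal distance between pot_dark and pad_a below 0.012 m and z of pot_dark in the frame of pad_a between 0.001 and 0.008 m)) and angle between each of pot_pale, pot_light, pot_mid, pot_dark's own z axis and vertical below 0.1 rad and linear speed of each of pot_pale, pot_light, pot_mid, pot_dark below 0.02 m/s); the robot touches nothing.
It fails at once if a pot is tipped by more than 0.6 rad (angle between any of pot_pale, pot_light, pot_mid, pot_dark's own z axis and vertical above 0.6 rad).
It fails at once if a pot is let fall: its underside more than 40 mm above the table while no finger touches it ((height (world z) of pot_pale above 0.04 m and contact force between the fingers and pot_pale below 0.02 N) or (height (world z) of pot_light above 0.04 m and contact force between the fingers and pot_light below 0.02 N) or (height (world z) of pot_mid above 0.04 m and contact force between the fingers and pot_mid below 0.02 N) or (height (world z) of pot_dark above 0.04 m and contact force between the fingers and pot_dark below 0.02 N)).
It fails at once if the mixing bowl is moved by more than 30 mm (distance of bowl from where it was at the start of the episode above 0.03 m).
It also fails if it takes over 104 s, if anything falls off the work surface, if the arm or the gripper's body presses on something with over 40 N, if the wrist force passes 120 N, or if a joint passes its speed limit or range.

## Robot

A 6-joint arm with a two-finger parallel gripper is mounted at the origin on the work surface. World frame = base frame: x ahead of the robot, y to its left, z up, the work surface at z = 0. Lengths are in m, angles in rad, forces in N, time in s.
With the tool pointing down it reaches from about 0.4 to 0.825 m from the base axis. Payload 7 kg.
Tool frame: the origin (TCP) lies at the very end of the fingers, on their centre line; the grasp point (between the pads) lies 19 mm behind it; z points along the fingers, y is the line along which they close (so a half turn about z gives the same grasp; the last joint's range is limited). The gripper opens to 88 mm and grips with 3 to 60 N. Pads are 19 mm wide; open, the fingers measure 130 mm over their backs; the gripper's body (78 mm by 193 mm) begins 47 mm behind the grasp point.
Start: joints at [1.4, 0.359, 0.012, 0, -1.224, -0.288], TCP at [0.299, 0.605, 0.227] pointing down, gripper open.
Joint ranges: [-3.07, 3.07], [-1.43, 2.12], [-1.02, 1.25], [-3.03, 1.67], [-3.05, -0], [-3.03, 3.03]. Speed limits (rad/s): [2.39, 2.39, 3.01, 3.14, 3.14, 3.14].

## Interface

Orientations are given as a unit quaternion [x, y, z, w].
In Python, from cell import manip, grab_frame, workorder gives the robot as it stands. The module is installed in compiled form; this text tells all that it offers.
- The arm moves only by the tool carry_out, never from a script. Its argument "increments" is a list of rows, each a list of 3 entries, a list of its own where there are three numbers: the turn, a rotation vector about the tool's x, y, z in rad, then the shift along the tool's x, y, z in m, then the finger opening in m, from 0 to 0.0876. A call has 1 to 8 rows; each row is the pose to reach, as a shift and turn from the pose commanded when the call began, along the tool's axes at that moment; what a row does not reach only later rows make up. A row lasts 1/12 s, in which the tool goes at most 41.7 mm and 7.16 degrees, less where a joint would pass 70% of its speed; a pose out of reach is approached as far as the arm can. A call with a gripper value outside its range is refused whole. The fingers move at their own pace and stop on an object; "newtons" is the grip in N (left out, the last holds). Time passes only in rows, so rows that repeat a pose let the fingers close. It gives the time, the measured TCP pose, the force, the opening and the grip force at its end, in the units of the state.
- manip.state(): the state, without advancing time (a new reading comes with each control period).
- grab_frame(name): name is "scene" or "top" or "wrist"; returns a dict with "image" (400x640x3 uint8, blue, green, red), "mtx" (3x3 intrinsics, pixels), "R" (3x3) and "t" (3): a world point X has camera coordinates R X + t. Camera axes: x right, y down, z forward; pixel columns grow to the right and rows downward; lengths in m; the calibration is good to about 2 mm. The wrist camera is an equidistant fisheye: a pixel r from the principal point sees the ray r / f radians off the axis. A picture is of the moment at which its call begins. There is no depth.
- workorder.close_job(): hands the job in; it is judged then, once.
The state is a dict: "t": time; "joints": joint angles; "joint_velocities": joint speeds; "joint_torque": joint torques, N m; "ee_pos": TCP position; "eef_rot": TCP orientation; "force": force on the tool from outside, world axes, zero at the start; "wrist_torque": the same for the moment, N m; "grip_width": finger opening in m; "gripper_force": force on a finger pad.
Only numpy, scipy, OpenCV 4.12 (cv2) and the standard library are available. Lean on these libraries where they do the work, as an engineer would, in place of code of your own. Each camera call takes 0.05 s, during which the arm holds its last target. There are 200 camera calls.

## Working session

There is one attempt and no reset: what is moved stays moved. The work goes in short steps, Python scripts to look and compute and a tool call to move; the robot and the scene stay as the last step left them, time stands still between calls to the robot, and variables do not carry over. Pictures are saved under pics/ and viewed, at most 14 in all, crops included, and the job is handed in when it is done.

Besides the shell and the picture viewer there is one more tool, called after "Emit:" as a command line: name --argument value ..., lists and objects as JSON in quotes. carry_out: Moves the arm, as the interface text tells. Its arguments: {"type":"object","properties":{"increments":{"type":"array"},"newtons":{"type":"number"}},"required":["increments"]}

```bash
mkdir -p pics
python3 - <<'E'
from cell import manip, grab_frame
import cv2
print(manip.state())
for n in ("top","scene"):
    f=grab_frame(n); cv2.imwrite(f"pics/{n}0.png",f["image"]); print(n,f["mtx"],f["R"],f["t"])
E
```

```text
{'t': 0.0, 'joints': array([ 1.40011787e+00,  3.59392323e-01,  1.10573383e-02, -3.91579357e-04,
       -1.22412359e+00, -2.88083479e-01]), 'joint_velocities': array([-6.70185412e-04, -3.28645103e-04,  1.49173905e-03, -1.17566269e-06,
       -3.85876532e-04,  1.86212017e-04]), 'joint_torque': array([ 1.68687733e-03, -5.82721066e+01,  2.93046981e+01,  6.99675232e+00,
        7.06955689e-03, -1.59748488e-04]), 'ee_pos': array([0.29871669, 0.60473892, 0.22561106]), 'eef_rot': array([ 9.73791819e-01, -2.27439595e-01, -1.35008487e-04,  8.40490169e-04]), 'force': array([ 0.36833673, -1.47742136, -0.87829177]), 'wrist_torque': array([-0.00431453,  0.03001935, -0.01595962]), 'gripper_force': 0.0, 'grip_width': 0.08771696211859098}
top [[437.61862127   0.         317.73890498]
 [  0.         437.61862127 195.2703046 ]
 [  0.           0.           1.        ]] [[ 0.01703026 -0.99980063  0.01042429]
 [-0.99494707 -0.01797749 -0.09877819]
 [ 0.0989459  -0.0086894  -0.99505487]] [0.09033655 0.56209257 1.15200798]
scene [[484.69847179   0.         329.85182262]
 [  0.         484.69847179 200.96809663]
 [  0.           0.           1.        ]] [[-4.99647813e-01  8.66228619e-01  2.05922973e-04]
 [ 6.91436649e-01  3.98969538e-01 -6.02277899e-01]
 [-5.21792509e-01 -3.00784452e-01 -7.98286471e-01]] [ 0.1790329  -0.42544848  1.53976466]
```

View pics/top0.png

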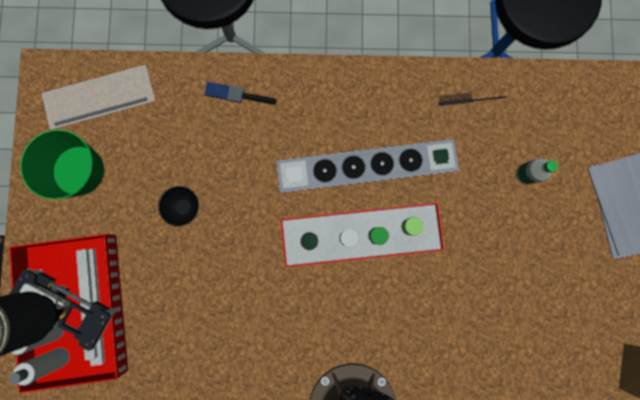

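View pics/scene0.png

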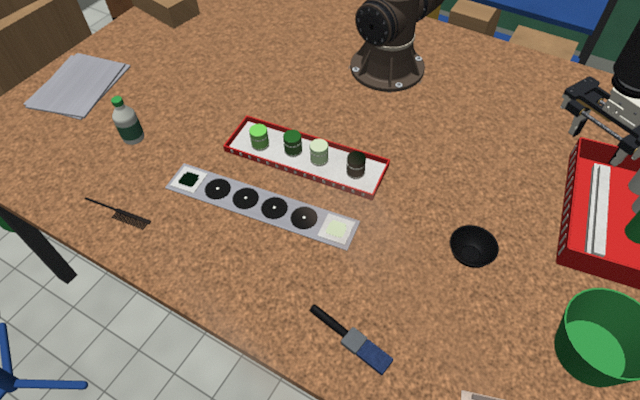

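Top view: the tray has, left (+y) to right, dark (310,241), pale (349,238), mid (379,236), light (414,226). The pads run from (325,170) to (411,160), with the pale card on the left at (293,175) and the dark card on the right. The scene view shows the same order. I'll triangulate from enlarged crops.

Run:
```python
import cv2, numpy as np
a=cv2.imread("pics/top0.png")[145:270,275:455]; b=cv2.imread("pics/scene0.png")[110:245,165:390]
a=cv2.resize(a,None,fx=4,fy=4,interpolation=cv2.INTER_CUBIC); b=cv2.resize(b,None,fx=3.5,fy=3.5,interpolation=cv2.INTER_CUBIC)
cv2.imwrite("pics/topc.png",a); cv2.imwrite("pics/scenec.png",b); print(a.shape,b.shape)
```

```text
(500, 720, 3) (472, 788, 3)
```

View pics/topc.png

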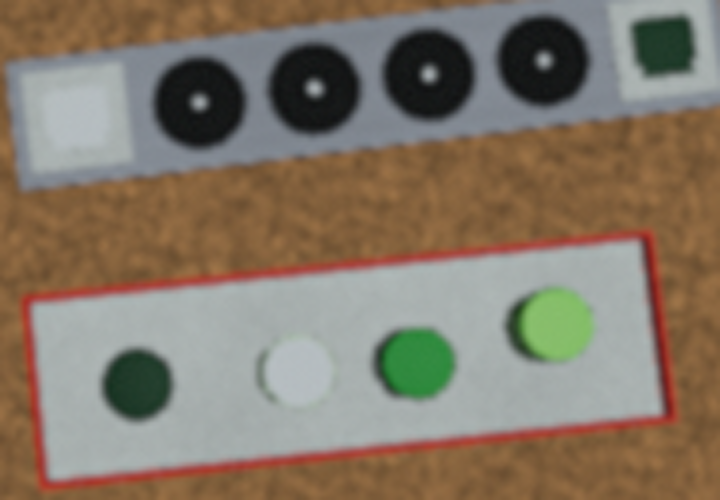

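View pics/scenec.png

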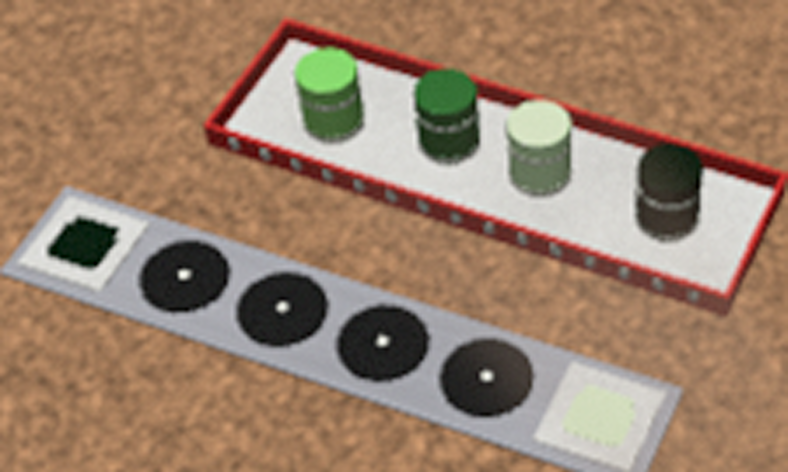

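The crops show the dots, top crop (200,102), (315,88), (429,74), (543,60) and scene crop (486,376), (382,341), (283,307), (184,274). The lids of dark, pale, mid and light are at (138,384), (299,371), (418,363), (556,324) in the top crop and at (670,166), (539,124), (446,93), (327,71) in the scene crop.

```bash
cat > h.py <<'E'
import numpy as np, cv2
from scipy.spatial.transform import Rotation as Ro
from cell import manip, grab_frame
def tri(obs):  # obs: list of (frame, normalized xy)
    A=[]
    for f,(x,y) in obs:
        P=np.c_[f["R"],f["t"]]; A+= [x*P[2]-P[0], y*P[2]-P[1]]
    X=np.linalg.svd(np.array(A))[2][-1]; return X[:3]/X[3]
def norm(f,p): K=f["mtx"]; return (p[0]-K[0,2])/K[0,0],(p[1]-K[1,2])/K[1,1]
E
python3 - <<'E'
from h import *
T,S=grab_frame("top"),grab_frame("scene")
names="pad1 pad2 pad3 pad4 dark pale mid light".split()
t=[(200,102),(315,88),(429,74),(543,60),(138,384),(299,371),(418,363),(556,324)]
s=[(486,376),(382,341),(283,307),(184,274),(670,166),(539,124),(446,93),(327,71)]
for n,a,b in zip(names,t,s):
    a=(np.array(a)+.5)/4-.5+[275,145]; b=(np.array(b)+.5)/3.5-.5+[165,110]
    X=tri([(T,norm(T,a)),(S,norm(S,b))])
    e=[np.linalg.norm((lambda c:c[:2]/c[2])(f["R"]@X+f["t"])*f["mtx"][0,0]+f["mtx"][:2,2]-p) for f,p in((T,a),(S,b))]
    print(n,X.round(4),np.round(e,2))
st=manip.state(); print(Ro.from_quat(st["eef_rot"]).as_matrix().round(3))
W=grab_frame("wrist"); print(W["mtx"],W["R"],W["t"])
E
```

```text
pad1 [0.6318 0.0829 0.009 ] [0.28 0.31]
pad2 [0.643  0.0038 0.0094] [0.25 0.28]
pad3 [ 0.6539 -0.0744  0.0102] [0.39 0.43]
pad4 [ 0.6653 -0.1536  0.0107] [0.2  0.22]
dark [0.4382 0.1216 0.0616] [0.34 0.35]
pale [0.4483 0.0173 0.0598] [0.38 0.38]
mid [ 0.4548 -0.0602  0.0586] [0.4 0.4]
light [ 0.4816 -0.1499  0.0602] [0.42 0.41]
[[ 0.897 -0.443 -0.   ]
 [-0.443 -0.897 -0.001]
 [ 0.     0.001 -1.   ]]
[[309.70691629   0.         315.16689707]
 [  0.         309.70691629 203.04724814]
 [  0.           0.           1.        ]] [[-0.44174794 -0.89713774  0.00162497]
 [-0.85772694  0.42287176  0.29237641]
 [-0.26298907  0.12776289 -0.95630194]] [ 0.6747928  -0.03583217  0.39184294]
```

Emit:
carry_out --increments '[[[0,0,0.06],[0.02,0.025,0],0.0876],[[0,0,0.12],[0.045,0.055,0],0.0876],[[0,0,0.18],[0.07,0.085,0],0.0876],[[0,0,0.24],[0.1,0.115,0.005],0.0876],[[0,0,0.3],[0.125,0.145,0.005],0.0876],[[0,0,0.36],[0.15,0.175,0.01],0.0876],[[0,0,0.42],[0.175,0.2,0.01],0.0876],[[0,0,0.486],[0.198,0.23,0.01],0.0876]]' --newtons 20

```text
t: 0.92
ee_pos: [0.3749, 0.3096, 0.2164]
eef_rot: [0.89, -0.456, 0.0, -0.0]
force: [1.4, 0.0, 0.4]
grip_width: 0.0873
gripper_force: 0.0
```

```bash
cat >> h.py <<'E'
YAW=np.arctan2(-0.140,-0.990)
def plan(*pts):
    s=manip.state(); R=Ro.from_quat(s["eef_rot"]); y=R.as_matrix()[:,1]; x=R.as_matrix()[:,0]
    Rg=Ro.from_matrix(np.c_[[.14,-.99,0],[-.99,-.14,0],[0,0,-1]]/np.array([1,1,1.]))
    print("t",s["t"],"pos",s["ee_pos"].round(4),"turn",(R.inv()*Rg).as_rotvec().round(3))
    for p in pts: print(p,R.inv().apply(np.array(p)-s["ee_pos"]).round(4))
E
python3 -c "
from h import *
plan((.4483,.0173,.14),(.4483,.0173,.03))"
```

```text
t 0.9167 pos [0.3749 0.3096 0.2164] turn [-0.    -0.     0.483]
(0.4483, 0.0173, 0.14) [0.2802 0.1111 0.0765]
(0.4483, 0.0173, 0.03) [0.2802 0.1111 0.1865]
```

Emit:
carry_out --increments '[[[0,0,0.06],[0.033,0.013,0.009],0.0876],[[0,0,0.12],[0.068,0.027,0.019],0.0876],[[0,0,0.18],[0.104,0.041,0.029],0.0876],[[0,0,0.24],[0.14,0.055,0.039],0.0876],[[0,0,0.3],[0.176,0.07,0.049],0.0876],[[0,0,0.36],[0.212,0.084,0.059],0.0876],[[0,0,0.42],[0.248,0.098,0.068],0.0876],[[0,0,0.483],[0.28,0.111,0.076],0.0876]]'

```text
t: 1.58
ee_pos: [0.4487, 0.0172, 0.1403]
eef_rot: [0.755, -0.656, 0.0, -0.0]
force: [1.1, 0.1, -0.7]
grip_width: 0.0874
gripper_force: 0.0
```

```bash
python3 -c "
from h import *
W=grab_frame('wrist'); cv2.imwrite('pics/w1.png',W['image'])
plan((.4483,.0173,.03))
# predicted fisheye pixels of lids / dots
for X in [(.4382,.1216,.062),(.4483,.0173,.062),(.4548,-.0602,.062),(.4816,-.1499,.062),(.6318,.0829,.01),(.643,.0038,.01),(.6539,-.0744,.01)]:
    c=W['R']@np.array(X)+W['t']; th=np.arctan2(np.hypot(c[0],c[1]),c[2]); print(X,(c[:2]/np.hypot(c[0],c[1])*th*W['mtx'][0,0]+W['mtx'][:2,2]).round(1))
"
```

```text
t 1.6333 pos [0.4481 0.0132 0.1386] turn [ 0.003 -0.001 -0.008]
(0.4483, 0.0173, 0.03) [-0.0042 -0.0011  0.1086]
(0.4382, 0.1216, 0.062) [311.  315.8]
(0.4483, 0.0173, 0.062) [316.1 211.1]
(0.4548, -0.0602, 0.062) [322.1 113. ]
(0.4816, -0.1499, 0.062) [303.8  -2.8]
(0.6318, 0.0829, 0.01) [145.3 228.6]
(0.643, 0.0038, 0.01) [135.2 157.8]
(0.6539, -0.0744, 0.01) [131.   83.5]
```

View pics/w1.png

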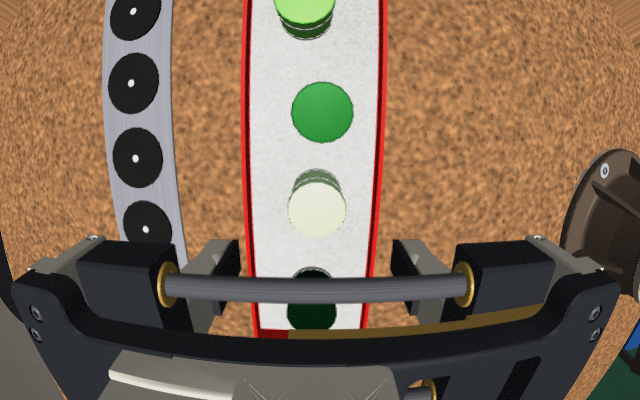

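The wrist view agrees with the triangulation to about 1–2 px: pale lid (316,210), mid lid (322,112), dots (145,230), (136,158) and (131,83). I'll settle, then descend.

Emit:
carry_out --increments '[[[0,0,0],[0,0,0],0.0876],[[0,0,0],[0,0,0],0.0876],[[0,0,0],[0,0,0.025],0.0876],[[0,0,0],[0,0,0.055],0.0876]]'

```text
t: 1.97
ee_pos: [0.451, 0.0213, 0.0873]
eef_rot: [0.757, -0.654, 0.001, -0.003]
force: [0.0, 0.7, -1.4]
grip_width: 0.0877
gripper_force: 0.0
```

```bash
python3 -c "
from h import *
plan((.4483,.0173,.03))"
```

```text
t 1.9667 pos [0.451  0.0213 0.0873] turn [-0.007  0.002  0.005]
(0.4483, 0.0173, 0.03) [0.0037 0.0036 0.0573]
```

Emit:
carry_out --increments '[[[0,0,0],[0,0,0],0.0876],[[0,0,0],[0,0,0],0.0876],[[0,0,0],[0,0,0],0.0876],[[0,0,0],[0,0,0],0.0876],[[0,0,0],[0,0,0],0.0876],[[0,0,0],[0,0,0],0.0876]]'

```text
t: 2.47
ee_pos: [0.4494, 0.0198, 0.0867]
eef_rot: [0.756, -0.655, 0.0, -0.001]
force: [-1.1, -0.1, -0.4]
grip_width: 0.0875
gripper_force: 0.0
```

```bash
python3 -c "
from h import *
plan((.4483,.0173,.03))"
```

```text
t 2.4667 pos [0.4494 0.0198 0.0867] turn [-0.002  0.001  0.003]
(0.4483, 0.0173, 0.03) [0.0024 0.0015 0.0567]
```

Emit:
carry_out --increments '[[[0,0,0],[0.001,0.001,0.015],0.0876],[[0,0,0],[0.002,0.001,0.03],0.0876],[[0,0,0],[0.002,0.001,0.045],0.0876],[[0,0,0],[0.002,0.001,0.057],0.0876],[[0,0,0],[0.002,0.001,0.057],0.0876],[[0,0,0],[0.002,0.001,0.057],0.0876],[[0,0,0],[0.002,0.001,0.057],0.0876],[[0,0,0],[0.002,0.001,0.057],0.0876]]'

```text
t: 3.13
ee_pos: [0.4487, 0.0175, 0.0295]
eef_rot: [0.756, -0.655, 0.0, -0.001]
force: [0.5, -0.2, 0.1]
grip_width: 0.0876
gripper_force: 0.0
```

```bash
python3 -c "
from h import *
plan((.4483,.0173,.03))"
```

```text
t 3.1333 pos [0.4487 0.0175 0.0295] turn [-0.002  0.     0.003]
(0.4483, 0.0173, 0.03) [ 0.0001  0.0004 -0.0005]
```

Now I'll close, then lift.

Emit:
carry_out --increments '[[[0,0,0],[0,0,0],0.06],[[0,0,0],[0,0,0],0.05],[[0,0,0],[0,0,0],0.044],[[0,0,0],[0,0,0],0.044],[[0,0,0],[0,0,0],0.044],[[0,0,0],[0,0,0],0.044],[[0,0,0],[0,0,0],0.044],[[0,0,0],[0,0,0],0.044]]' --newtons 20

```text
t: 3.8
ee_pos: [0.448, 0.0172, 0.0286]
eef_rot: [0.756, -0.655, -0.0, 0.0]
force: [-1.2, 0.1, 1.5]
grip_width: 0.0476
gripper_force: 20.0
```

Emit:
carry_out --increments '[[[0,0,0],[0,0,-0.008],0.044],[[0,0,0],[0,0,-0.025],0.044],[[0,0,0],[0,0,-0.045],0.044],[[0,0,0],[0,0,-0.065],0.044],[[0,0,0],[-0.002,-0.01,-0.082],0.044],[[0,0,0],[-0.006,-0.025,-0.092],0.044],[[0,0,0],[-0.01,-0.045,-0.095],0.044],[[0,0,0],[-0.014,-0.067,-0.095],0.044]]'

```text
t: 4.47
ee_pos: [0.5133, 0.041, 0.1258]
eef_rot: [0.756, -0.655, 0.001, -0.001]
force: [-0.3, 0.1, -1.1]
grip_width: 0.0476
gripper_force: 20.0
```

Emit:
carry_out --increments '[[[0,0,0],[-0.005,-0.025,0],0.044],[[0,0,0],[-0.01,-0.05,0],0.044],[[0,0,0],[-0.015,-0.075,0],0.044],[[0,0,0],[-0.02,-0.096,0],0.044],[[0,0,0],[-0.023,-0.112,0],0.044],[[0,0,0],[-0.025,-0.121,0],0.044],[[0,0,0],[-0.025,-0.124,0],0.044],[[0,0,0],[-0.025,-0.124,0],0.044]]'

```text
t: 5.13
ee_pos: [0.6313, 0.0829, 0.1233]
eef_rot: [0.756, -0.655, -0.0, 0.0]
force: [0.2, 0.3, -0.0]
grip_width: 0.0478
gripper_force: 20.0
```

Emit:
carry_out --increments '[[[0,0,0],[0,0,0.015],0.044],[[0,0,0],[0,0,0.03],0.044],[[0,0,0],[0,0,0.04],0.044],[[0,0,0],[0,0,0.05],0.044],[[0,0,0],[0,0,0.055],0.044],[[0,0,0],[0,0,0.055],0.044],[[0,0,0],[0,0,0.055],0.044],[[0,0,0],[0,0,0.055],0.044]]'

```text
t: 5.8
ee_pos: [0.6319, 0.0831, 0.0693]
eef_rot: [0.756, -0.655, 0.0, -0.0]
force: [-0.8, -0.0, -0.9]
grip_width: 0.0476
gripper_force: 20.0
```

```bash
python3 -c "
from h import *
plan((.6318,.0829,.035))
print(manip.state()['grip_width'])"
```

```text
t 5.8 pos [0.6319 0.0831 0.0693] turn [-0.001  0.     0.003]
(0.6318, 0.0829, 0.035) [0.0002 0.0002 0.0343]
0.047619780208191236
```

Emit:
carry_out --increments '[[[0,0,0],[0,0,0.01],0.044],[[0,0,0],[0,0,0.018],0.044],[[0,0,0],[0,0,0.025],0.044],[[0,0,0],[0,0,0.03],0.044],[[0,0,0],[0,0,0.032],0.044],[[0,0,0],[0,0,0.034],0.044],[[0,0,0],[0,0,0.034],0.044],[[0,0,0],[0,0,0.034],0.044]]'

```text
t: 6.47
ee_pos: [0.6317, 0.0831, 0.0347]
eef_rot: [0.756, -0.655, 0.0, -0.0]
force: [0.3, 0.4, -1.0]
grip_width: 0.0477
gripper_force: 20.0
```

```bash
python3 -c "
from h import *
plan((.6318,.0829,.035))
f=grab_frame('scene')['image'][110:245,165:390]
cv2.imwrite('pics/s2.png',cv2.resize(f,None,fx=3.5,fy=3.5,interpolation=cv2.INTER_CUBIC))"
```

```text
t 6.4667 pos [0.6317 0.0831 0.0347] turn [-0.     0.     0.003]
(0.6318, 0.0829, 0.035) [ 0.0002 -0.0001 -0.0003]
```

View pics/s2.png

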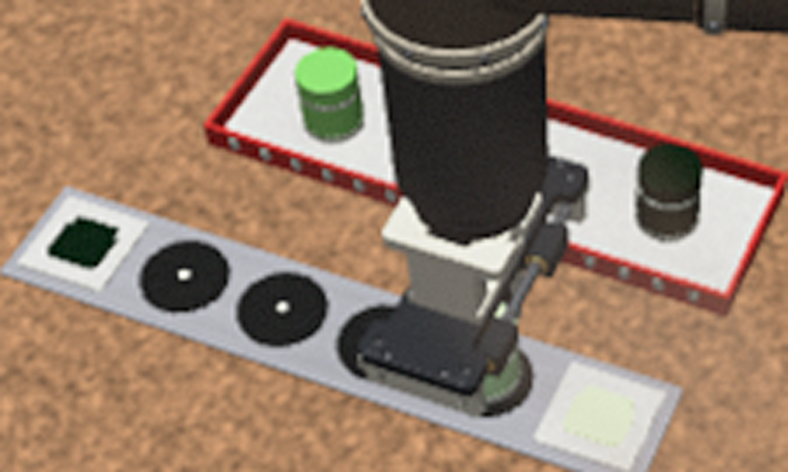

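The pale pot is upright over its pad at about (505,385) in the crop. I'll lower it the last millimetre, release and retreat.

Emit:
carry_out --increments '[[[0,0,0],[0,0,0.0005],0.044],[[0,0,0],[0,0,0.001],0.044],[[0,0,0],[0,0,0.001],0.044],[[0,0,0],[0,0,0.001],0.052],[[0,0,0],[0,0,0.001],0.07],[[0,0,0],[0,0,0.001],0.0876],[[0,0,0],[0,0,0.001],0.0876],[[0,0,0],[0,0,0.001],0.0876]]'

```text
t: 7.18
ee_pos: [0.6315, 0.083, 0.0334]
eef_rot: [0.756, -0.655, -0.0, 0.0]
force: [1.6, -0.1, -0.5]
grip_width: 0.0729
gripper_force: 0.0
```

Emit:
carry_out --increments '[[[0,0,0],[0,0,-0.015],0.0876],[[0,0,0],[0,0,-0.035],0.0876],[[0,0,0],[0,0,-0.06],0.0876],[[0,0,0],[0,0,-0.08],0.0876],[[0,0,0],[0,0,-0.09],0.0876],[[0,0,0],[0,0,-0.09],0.0876]]'

```text
t: 7.68
ee_pos: [0.633, 0.0835, 0.1262]
eef_rot: [0.756, -0.655, 0.001, -0.002]
force: [-0.2, -0.3, 0.9]
grip_width: 0.0876
gripper_force: 0.0
```

```bash
python3 -c "
from h import *
plan((.4816,-.1499,.1),(.4816,-.1499,.03))
f=grab_frame('wrist')['image']
cv2.imwrite('pics/w3.png',f)"
```

```text
t 7.6833 pos [0.633  0.0835 0.1262] turn [-0.004  0.001  0.003]
(0.4816, -0.1499, 0.1) [0.2094 0.1833 0.0253]
(0.4816, -0.1499, 0.03) [0.2094 0.1836 0.0953]
```

View pics/w3.png

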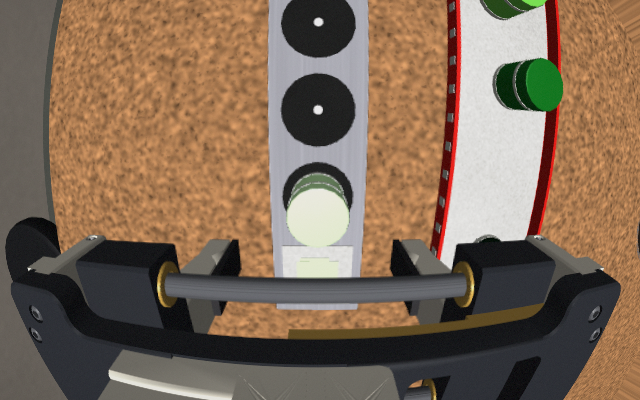

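The pale pot stands upright and central on its pad: lid (318,217), pad ring around (318,195), beside the pale card. Next is the light pot.

Emit:
carry_out --increments '[[[0,0,0],[0.006,0.005,0],0.0876],[[0,0,0],[0.021,0.018,0],0.0876],[[0,0,0],[0.042,0.036,0],0.0876],[[0,0,0],[0.065,0.056,0],0.0876],[[0,0,0],[0.088,0.076,0],0.0876],[[0,0,0],[0.113,0.098,0],0.0876],[[0,0,0],[0.136,0.118,0],0.0876],[[0,0,0],[0.159,0.138,0],0.0876]]'

```text
t: 8.4
ee_pos: [0.5151, -0.0955, 0.122]
eef_rot: [0.756, -0.655, -0.001, 0.001]
force: [-0.1, -0.1, 0.1]
grip_width: 0.0877
gripper_force: 0.0
```

Emit:
carry_out --increments '[[[0,0,0],[0.021,0.018,0.004],0.0876],[[0,0,0],[0.038,0.033,0.01],0.0876],[[0,0,0],[0.048,0.041,0.017],0.0876],[[0,0,0],[0.0505,0.0435,0.022],0.0876],[[0,0,0],[0.0505,0.0435,0.024],0.0876],[[0,0,0],[0.0505,0.0435,0.024],0.0876],[[0,0,0],[0.0505,0.0435,0.024],0.0876],[[0,0,0],[0.0505,0.0435,0.024],0.0876]]'

```text
t: 9.07
ee_pos: [0.4824, -0.1495, 0.0996]
eef_rot: [0.756, -0.654, 0.0, -0.0]
force: [1.1, -0.4, -0.1]
grip_width: 0.0876
gripper_force: 0.0
```

```bash
python3 -c "
from h import *
plan((.4816,-.1499,.0295))
f=grab_frame('wrist')['image']
cv2.imwrite('pics/w4.png',f)"
```

```text
t 9.0667 pos [ 0.4824 -0.1495  0.0996] turn [-0.    -0.     0.004]
(0.4816, -0.1499, 0.0295) [0.0002 0.0009 0.0701]
```

View pics/w4.png

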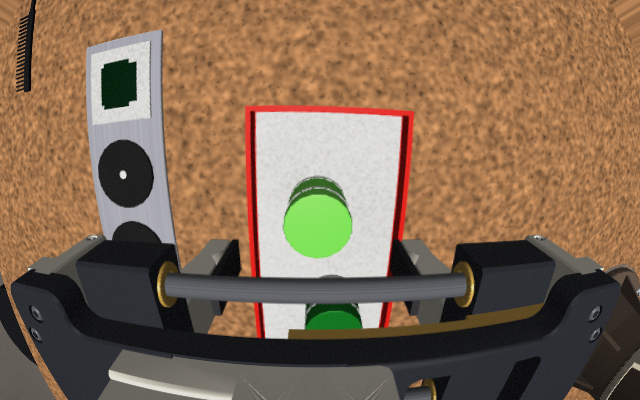

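The light lid (318,225) sits centred between the fingers. I'll descend, grip and carry it to the second pad.

Emit:
carry_out --increments '[[[0,0,0],[0,0.001,0.015],0.0876],[[0,0,0],[0,0.001,0.035],0.0876],[[0,0,0],[0,0.001,0.055],0.0876],[[0,0,0],[0,0.001,0.066],0.0876],[[0,0,0],[0,0.001,0.07],0.0876],[[0,0,0],[0,0.001,0.07],0.0876],[[0,0,0],[0,0.001,0.07],0.06],[[0,0,0],[0,0.001,0.07],0.05]]'

```text
t: 9.78
ee_pos: [0.4816, -0.1502, 0.0305]
eef_rot: [0.756, -0.655, 0.001, -0.001]
force: [0.0, 0.2, 0.1]
grip_width: 0.0795
gripper_force: 0.0
```

Emit:
carry_out --increments '[[[0,0,0],[0,0,0],0.044],[[0,0,0],[0,0,0],0.044],[[0,0,0],[0,0,0],0.044],[[0,0,0],[0,0,0],0.044],[[0,0,0],[0,0,0],0.044],[[0,0,0],[0,0,0],0.044],[[0,0,0],[0,0,0],0.044]]'

```text
t: 10.37
ee_pos: [0.4809, -0.1504, 0.0298]
eef_rot: [0.756, -0.655, 0.0, -0.0]
force: [-0.3, 0.8, 3.9]
grip_width: 0.0476
gripper_force: 20.0
```

```bash
python3 -c "
from h import *
plan((.643,.0038,.1245))"
```

```text
t 10.3667 pos [ 0.4809 -0.1504  0.0298] turn [-0.    -0.     0.003]
(0.643, 0.0038, 0.1245) [-0.1295 -0.1825 -0.0947]
```

Emit:
carry_out --increments '[[[0,0,0],[0,0,-0.008],0.044],[[0,0,0],[0,0,-0.025],0.044],[[0,0,0],[0,0,-0.05],0.044],[[0,0,0],[-0.003,-0.004,-0.075],0.044],[[0,0,0],[-0.01,-0.015,-0.09],0.044],[[0,0,0],[-0.022,-0.031,-0.095],0.044],[[0,0,0],[-0.036,-0.051,-0.095],0.044],[[0,0,0],[-0.052,-0.073,-0.095],0.044]]'

```text
t: 11.03
ee_pos: [0.5459, -0.0881, 0.1259]
eef_rot: [0.755, -0.655, 0.0, -0.001]
force: [0.1, -1.0, -1.6]
grip_width: 0.0478
gripper_force: 20.0
```

Emit:
carry_out --increments '[[[0,0,0],[-0.0155,-0.022,0],0.044],[[0,0,0],[-0.031,-0.044,0],0.044],[[0,0,0],[-0.0465,-0.066,0],0.044],[[0,0,0],[-0.0595,-0.084,0],0.044],[[0,0,0],[-0.07,-0.0985,0],0.044],[[0,0,0],[-0.0755,-0.107,0],0.044],[[0,0,0],[-0.0775,-0.1095,0],0.044],[[0,0,0],[-0.0775,-0.1095,0],0.044]]'

```text
t: 11.7
ee_pos: [0.6427, 0.004, 0.1243]
eef_rot: [0.756, -0.655, -0.0, 0.0]
force: [-0.1, -0.2, -0.5]
grip_width: 0.0479
gripper_force: 20.0
```

Emit:
carry_out --increments '[[[0,0,0],[0,0,0.015],0.044],[[0,0,0],[0,0,0.03],0.044],[[0,0,0],[0,0,0.042],0.044],[[0,0,0],[0,0,0.051],0.044],[[0,0,0],[0,0,0.055],0.044],[[0,0,0],[0,0,0.055],0.044],[[0,0,0],[0,0,0.055],0.044],[[0,0,0],[0,0,0.055],0.044]]'

```text
t: 12.37
ee_pos: [0.6434, 0.0039, 0.0703]
eef_rot: [0.756, -0.655, 0.0, -0.0]
force: [0.1, 1.3, -1.4]
grip_width: 0.0474
gripper_force: 20.0
```

```bash
python3 -c "
from h import *
plan((.643,.0038,.0358))"
```

```text
t 12.3667 pos [0.6434 0.0039 0.0703] turn [-0.001 -0.     0.003]
(0.643, 0.0038, 0.0358) [-0.      0.0005  0.0345]
```

Emit:
carry_out --increments '[[[0,0,0],[0,0,0.01],0.044],[[0,0,0],[0,0,0.02],0.044],[[0,0,0],[0,0,0.027],0.044],[[0,0,0],[0,0,0.031],0.044],[[0,0,0],[0,0,0.034],0.044],[[0,0,0],[0,0,0.035],0.044],[[0,0,0],[0,0,0.035],0.044],[[0,0,0],[0,0,0.035],0.044]]'

```text
t: 13.03
ee_pos: [0.6419, 0.0036, 0.0358]
eef_rot: [0.756, -0.655, -0.0, 0.001]
force: [-7.8, -0.1, 13.5]
grip_width: 0.0474
gripper_force: 20.0
```

Emit:
carry_out --increments '[[[0,0,0],[0,0,0],0.052],[[0,0,0],[0,0,0],0.07],[[0,0,0],[0,0,0],0.0876],[[0,0,0],[0,0,0],0.0876],[[0,0,0],[0,0,0],0.0876],[[0,0,0],[0,0,-0.01],0.0876],[[0,0,0],[0,0,-0.03],0.0876],[[0,0,0],[0,0,-0.06],0.0876]]'

```text
t: 13.7
ee_pos: [0.6412, 0.0034, 0.0931]
eef_rot: [0.756, -0.655, -0.002, 0.002]
force: [0.3, -0.1, 0.4]
grip_width: 0.0866
gripper_force: 0.0
```

Emit:
carry_out --increments '[[[0,0,0],[0,0,-0.02],0.0876],[[0,0,0],[0,0,-0.03],0.0876],[[0,0,0],[0,0,-0.03],0.0876],[[0,0,0],[0,0,-0.03],0.0876]]'

```text
t: 14.03
ee_pos: [0.6429, 0.0039, 0.125]
eef_rot: [0.756, -0.655, 0.0, -0.001]
force: [-0.1, -0.6, -0.7]
grip_width: 0.0876
gripper_force: 0.0
```

Emit:
carry_out --increments '[[[0,0,0],[0.001,0.006,0],0.0876],[[0,0,0],[0.004,0.0195,0],0.0876],[[0,0,0],[0.007,0.039,0],0.0876],[[0,0,0],[0.0115,0.0605,0],0.0876],[[0,0,0],[0.0155,0.082,0],0.0876],[[0,0,0],[0.02,0.1055,0],0.0876],[[0,0,0],[0.024,0.127,0],0.0876],[[0,0,0],[0.028,0.1485,0],0.0876]]'

```text
t: 14.7
ee_pos: [0.4974, -0.0458, 0.123]
eef_rot: [0.756, -0.655, -0.001, 0.001]
force: [-0.1, -0.1, 0.1]
grip_width: 0.0872
gripper_force: 0.0
```

Emit:
carry_out --increments '[[[0,0,0],[0.004,0.0195,0.004],0.0876],[[0,0,0],[0.007,0.035,0.01],0.0876],[[0,0,0],[0.0085,0.044,0.017],0.0876],[[0,0,0],[0.009,0.047,0.023],0.0876],[[0,0,0],[0.009,0.047,0.025],0.0876],[[0,0,0],[0.009,0.047,0.025],0.0876],[[0,0,0],[0.009,0.047,0.025],0.0876],[[0,0,0],[0.009,0.047,0.025],0.0876]]'

```text
t: 15.37
ee_pos: [0.4554, -0.0605, 0.0996]
eef_rot: [0.756, -0.655, 0.0, 0.0]
force: [-0.0, -0.9, 0.4]
grip_width: 0.0875
gripper_force: 0.0
```

```bash
python3 -c "
from h import *
plan((.4548,-.0602,.0295))
f=grab_frame('wrist')['image']
cv2.imwrite('pics/w5.png',f)"
```

```text
t 15.3667 pos [ 0.4554 -0.0605  0.0996] turn [ 0.    -0.     0.003]
(0.4548, -0.0602, 0.0295) [-0.0003  0.0005  0.0701]
```

View pics/w5.png

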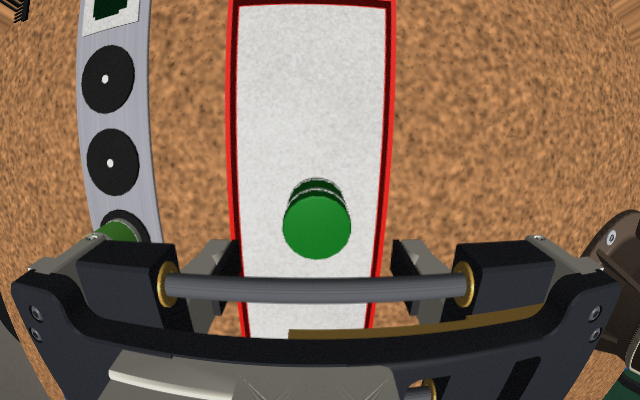

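The mid lid (317,226) is centred, and the light pot stands on pad 2 (left edge, (120,230)). I'll grip mid and carry it to pad 3.

Emit:
carry_out --increments '[[[0,0,0],[0,0,0.015],0.0876],[[0,0,0],[0,0,0.035],0.0876],[[0,0,0],[0,0,0.055],0.0876],[[0,0,0],[0,0,0.066],0.0876],[[0,0,0],[0,0,0.07],0.0876],[[0,0,0],[0,0,0.07],0.0876],[[0,0,0],[0,0,0.07],0.06],[[0,0,0],[0,0,0.07],0.05]]'

```text
t: 16.08
ee_pos: [0.4555, -0.0605, 0.0304]
eef_rot: [0.756, -0.655, 0.0, -0.001]
force: [0.1, -0.3, -0.2]
grip_width: 0.0791
gripper_force: 0.0
```

Emit:
carry_out --increments '[[[0,0,0],[0,0,0],0.044],[[0,0,0],[0,0,0],0.044],[[0,0,0],[0,0,0],0.044],[[0,0,0],[0,0,0],0.044],[[0,0,0],[0,0,0],0.044],[[0,0,0],[0,0,0],0.044],[[0,0,0],[0,0,0],0.044]]'

```text
t: 16.67
ee_pos: [0.4547, -0.0606, 0.0298]
eef_rot: [0.756, -0.655, 0.0, -0.0]
force: [-2.2, 1.0, 4.7]
grip_width: 0.0476
gripper_force: 20.0
```

Emit:
carry_out --increments '[[[0,0,0],[0,0,-0.008],0.044],[[0,0,0],[0,0,-0.025],0.044],[[0,0,0],[0,0,-0.05],0.044],[[0,0,0],[0.001,-0.004,-0.075],0.044],[[0,0,0],[0.0035,-0.0155,-0.09],0.044],[[0,0,0],[0.007,-0.033,-0.095],0.044],[[0,0,0],[0.012,-0.0545,-0.095],0.044],[[0,0,0],[0.017,-0.078,-0.095],0.044]]'

```text
t: 17.33
ee_pos: [0.5349, -0.0663, 0.1259]
eef_rot: [0.756, -0.655, 0.0, -0.001]
force: [-0.4, 0.6, -1.5]
grip_width: 0.0475
gripper_force: 20.0
```

Emit:
carry_out --increments '[[[0,0,0],[0.005,-0.0235,0],0.044],[[0,0,0],[0.01,-0.047,0],0.044],[[0,0,0],[0.015,-0.07,0],0.044],[[0,0,0],[0.019,-0.09,0],0.044],[[0,0,0],[0.0225,-0.1055,0],0.044],[[0,0,0],[0.0245,-0.114,0],0.044],[[0,0,0],[0.025,-0.117,0],0.044],[[0,0,0],[0.025,-0.117,0],0.044]]'

```text
t: 18.0
ee_pos: [0.6534, -0.0745, 0.1242]
eef_rot: [0.756, -0.655, -0.0, 0.0]
force: [-0.1, 0.2, -2.4]
grip_width: 0.0478
gripper_force: 20.0
```

Emit:
carry_out --increments '[[[0,0,0],[0,0,0.015],0.044],[[0,0,0],[0,0,0.03],0.044],[[0,0,0],[0,0,0.042],0.044],[[0,0,0],[0,0,0.051],0.044],[[0,0,0],[0,0,0.055],0.044],[[0,0,0],[0,0,0.055],0.044],[[0,0,0],[0,0,0.055],0.044],[[0,0,0],[0,0,0.055],0.044]]'

```text
t: 18.67
ee_pos: [0.6542, -0.0744, 0.0704]
eef_rot: [0.756, -0.655, 0.0, -0.0]
force: [-0.1, 0.8, -1.2]
grip_width: 0.0477
gripper_force: 20.0
```

```bash
python3 -c "
from h import *
plan((.6539,-.0744,.0358))"
```

```text
t 18.6667 pos [ 0.6542 -0.0744  0.0704] turn [-0.001 -0.     0.003]
(0.6539, -0.0744, 0.0358) [-0.      0.0003  0.0346]
```

Emit:
carry_out --increments '[[[0,0,0],[0,0,0.01],0.044],[[0,0,0],[0,0,0.02],0.044],[[0,0,0],[0,0,0.027],0.044],[[0,0,0],[0,0,0.031],0.044],[[0,0,0],[0,0,0.033],0.044],[[0,0,0],[0,0,0.034],0.044],[[0,0,0],[0,0,0.034],0.044],[[0,0,0],[0,0,0.034],0.044]]'

```text
t: 19.33
ee_pos: [0.6528, -0.0746, 0.0359]
eef_rot: [0.756, -0.655, -0.0, 0.001]
force: [-5.0, 1.1, 5.2]
grip_width: 0.0473
gripper_force: 20.0
```

Emit:
carry_out --increments '[[[0,0,0],[0,0,0],0.052],[[0,0,0],[0,0,0],0.07],[[0,0,0],[0,0,0],0.0876],[[0,0,0],[0,0,0],0.0876],[[0,0,0],[0,0,0],0.0876],[[0,0,0],[0,0,-0.01],0.0876],[[0,0,0],[0,0,-0.03],0.0876],[[0,0,0],[0,0,-0.06],0.0876]]'

```text
t: 20.0
ee_pos: [0.6519, -0.0746, 0.0942]
eef_rot: [0.756, -0.655, -0.002, 0.002]
force: [-0.1, 1.0, -0.6]
grip_width: 0.0865
gripper_force: 0.0
```

Emit:
carry_out --increments '[[[0,0,0],[0,0,-0.02],0.0876],[[0,0,0],[0,0,-0.03],0.0876],[[0,0,0],[0,0,-0.03],0.0876],[[0,0,0],[0,0,-0.03],0.0876]]'

```text
t: 20.33
ee_pos: [0.6537, -0.0743, 0.1261]
eef_rot: [0.756, -0.655, 0.0, -0.001]
force: [0.6, -0.0, -0.7]
grip_width: 0.0873
gripper_force: 0.0
```

Emit:
carry_out --increments '[[[0,0,0],[-0.007,0.0055,0],0.0876],[[0,0,0],[-0.022,0.0185,0],0.0876],[[0,0,0],[-0.045,0.037,0],0.0876],[[0,0,0],[-0.0695,0.0575,0],0.0876],[[0,0,0],[-0.094,0.078,0],0.0876],[[0,0,0],[-0.121,0.1005,0],0.0876],[[0,0,0],[-0.1455,0.121,0],0.0876],[[0,0,0],[-0.17,0.1415,0],0.0876]]'

```text
t: 21.0
ee_pos: [0.4867, 0.0741, 0.1241]
eef_rot: [0.756, -0.655, -0.001, 0.001]
force: [0.9, 0.9, -0.6]
grip_width: 0.0875
gripper_force: 0.0
```

Emit:
carry_out --increments '[[[0,0,0],[-0.0225,0.0185,0.004],0.0876],[[0,0,0],[-0.0405,0.0335,0.01],0.0876],[[0,0,0],[-0.051,0.042,0.017],0.0876],[[0,0,0],[-0.054,0.0445,0.023],0.0876],[[0,0,0],[-0.054,0.0445,0.025],0.0876],[[0,0,0],[-0.054,0.0445,0.025],0.0876],[[0,0,0],[-0.054,0.0445,0.025],0.0876],[[0,0,0],[-0.054,0.0445,0.025],0.0876]]'

```text
t: 21.67
ee_pos: [0.4381, 0.1204, 0.1005]
eef_rot: [0.756, -0.655, 0.0, 0.0]
force: [0.4, 0.8, 0.9]
grip_width: 0.0877
gripper_force: 0.0
```

```bash
python3 -c "
from h import *
plan((.4382,.1216,.0295))
f=grab_frame('wrist')['image']
cv2.imwrite('pics/w6.png',f)"
```

```text
t 21.6667 pos [0.4381 0.1204 0.1005] turn [ 0.    -0.     0.002]
(0.4382, 0.1216, 0.0295) [-0.0012 -0.0002  0.071 ]
```

View pics/w6.png

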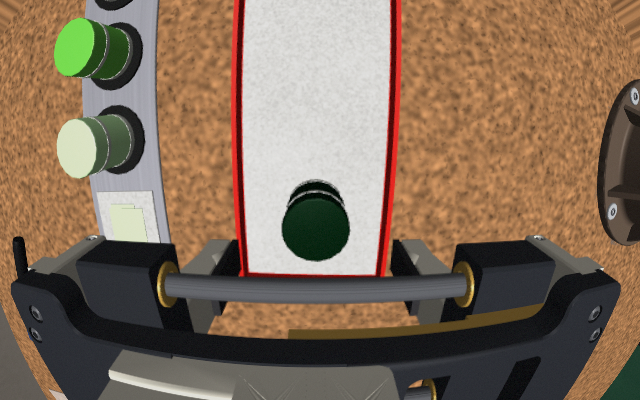

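The dark lid (316,227) is centred, and the pale and light pots stand upright on their pads at (110,140) and (105,50). I'll grip dark and carry it to pad 4.

Emit:
carry_out --increments '[[[0,0,0],[-0.001,0,0.015],0.0876],[[0,0,0],[-0.001,0,0.035],0.0876],[[0,0,0],[-0.001,0,0.055],0.0876],[[0,0,0],[-0.001,0,0.066],0.0876],[[0,0,0],[-0.001,0,0.071],0.0876],[[0,0,0],[-0.001,0,0.071],0.0876],[[0,0,0],[-0.001,0,0.071],0.06],[[0,0,0],[-0.001,0,0.071],0.05]]'

```text
t: 22.38
ee_pos: [0.4382, 0.1221, 0.0303]
eef_rot: [0.756, -0.655, 0.0, -0.001]
force: [-0.0, -0.8, -0.9]
grip_width: 0.0793
gripper_force: 0.0
```

Emit:
carry_out --increments '[[[0,0,0],[0,0,0],0.044],[[0,0,0],[0,0,0],0.044],[[0,0,0],[0,0,0],0.044],[[0,0,0],[0,0,0],0.044],[[0,0,0],[0,0,0],0.044],[[0,0,0],[0,0,0],0.044],[[0,0,0],[0,0,0],0.044]]'

```text
t: 22.97
ee_pos: [0.4376, 0.1219, 0.0298]
eef_rot: [0.756, -0.655, 0.0, -0.0]
force: [-1.2, 0.4, 4.8]
grip_width: 0.048
gripper_force: 20.0
```

Emit:
carry_out --increments '[[[0,0,0],[0,0,-0.008],0.044],[[0,0,0],[0,0,-0.025],0.044],[[0,0,0],[0,0,-0.05],0.044],[[0,0,0],[0.006,-0.0035,-0.075],0.044],[[0,0,0],[0.0245,-0.015,-0.09],0.044],[[0,0,0],[0.0515,-0.0315,-0.095],0.044],[[0,0,0],[0.076,-0.0465,-0.095],0.044],[[0,0,0],[0.1005,-0.0615,-0.095],0.044]]'

```text
t: 23.63
ee_pos: [0.5135, 0.0303, 0.1258]
eef_rot: [0.756, -0.655, 0.0, -0.001]
force: [0.4, -0.2, -1.5]
grip_width: 0.0476
gripper_force: 20.0
```

Emit:
carry_out --increments '[[[0,0,0],[0.0305,-0.0185,0],0.044],[[0,0,0],[0.061,-0.037,0],0.044],[[0,0,0],[0.0915,-0.056,0],0.044],[[0,0,0],[0.122,-0.0745,0],0.044],[[0,0,0],[0.149,-0.0915,0],0.044],[[0,0,0],[0.1735,-0.106,0],0.044],[[0,0,0],[0.192,-0.1175,0],0.044],[[0,0,0],[0.204,-0.125,0],0.044]]'

```text
t: 24.3
ee_pos: [0.6662, -0.1552, 0.1242]
eef_rot: [0.755, -0.655, -0.0, 0.0]
force: [0.2, 1.0, -0.4]
grip_width: 0.0476
gripper_force: 20.0
```

Emit:
carry_out --increments '[[[0,0,0],[0,0,0],0.044],[[0,0,0],[0,0,0],0.044],[[0,0,0],[0,0,0.015],0.044],[[0,0,0],[0,0,0.03],0.044],[[0,0,0],[0,0,0.045],0.044],[[0,0,0],[0,0,0.055],0.044],[[0,0,0],[0,0,0.055],0.044],[[0,0,0],[0,0,0.055],0.044]]'

```text
t: 24.97
ee_pos: [0.6651, -0.1526, 0.0696]
eef_rot: [0.756, -0.655, -0.0, 0.0]
force: [-0.4, -0.3, -0.8]
grip_width: 0.0478
gripper_force: 20.0
```

Emit:
carry_out --increments '[[[0,0,0],[0,0,0],0.044],[[0,0,0],[0,0,0],0.044],[[0,0,0],[0,0,0],0.044]]'

```text
t: 25.22
ee_pos: [0.666, -0.153, 0.0707]
eef_rot: [0.756, -0.655, 0.001, -0.001]
force: [-0.5, -0.2, -0.5]
grip_width: 0.0477
gripper_force: 20.0
```

```bash
python3 -c "
from h import *
plan((.6653,-.1536,.0358))"
```

```text
t 25.2167 pos [ 0.666  -0.153   0.0707] turn [-0.002 -0.     0.003]
(0.6653, -0.1536, 0.0358) [0.0005 0.0009 0.0349]
```

Emit:
carry_out --increments '[[[0,0,0],[0,0,0.01],0.044],[[0,0,0],[0,0,0.02],0.044],[[0,0,0],[0,0,0.027],0.044],[[0,0,0],[0,0,0.031],0.044],[[0,0,0],[0,0,0.033],0.044],[[0,0,0],[0,0,0.034],0.044],[[0,0,0],[0,0,0.034],0.044],[[0,0,0],[0,0,0.034],0.044]]'

```text
t: 25.88
ee_pos: [0.6645, -0.1531, 0.0359]
eef_rot: [0.756, -0.655, -0.001, 0.001]
force: [-4.1, 0.1, 6.3]
grip_width: 0.0476
gripper_force: 20.0
```

Emit:
carry_out --increments '[[[0,0,0],[0,0,0],0.052],[[0,0,0],[0,0,0],0.07],[[0,0,0],[0,0,0],0.0876],[[0,0,0],[0,0,0],0.0876],[[0,0,0],[0,0,0],0.0876],[[0,0,0],[0,0,-0.01],0.0876],[[0,0,0],[0,0,-0.03],0.0876],[[0,0,0],[0,0,-0.06],0.0876]]'

```text
t: 26.55
ee_pos: [0.6637, -0.1529, 0.094]
eef_rot: [0.756, -0.655, -0.002, 0.002]
force: [-0.1, 0.0, 0.2]
grip_width: 0.0867
gripper_force: 0.0
```

Emit:
carry_out --increments '[[[0,0,0],[0,0,-0.03],0.0876],[[0,0,0],[0,0.01,-0.06],0.0876],[[0,0,0],[0,0.035,-0.08],0.0876],[[0,0,0],[0,0.07,-0.08],0.0876],[[0,0,0],[0,0.105,-0.08],0.0876],[[0,0,0],[0,0.14,-0.08],0.0876],[[0,0,0],[0,0.17,-0.08],0.0876],[[0,0,0],[0,0.19,-0.08],0.0876]]'

```text
t: 27.22
ee_pos: [0.4747, -0.1804, 0.1765]
eef_rot: [0.756, -0.655, 0.0, -0.0]
force: [-0.3, 0.1, 0.1]
grip_width: 0.0875
gripper_force: 0.0
```

Emit:
carry_out --increments '[[[0,0,0],[0.03,0.01,0],0.0876],[[0,0,0],[0.06,0.015,0],0.0876],[[0,0,0],[0.09,0.015,0],0.0876],[[0,0,0],[0.115,0.015,0],0.0876],[[0,0,0],[0.13,0.015,0],0.0876],[[0,0,0],[0.13,0.015,0],0.0876],[[0,0,0],[0.13,0.015,0],0.0876],[[0,0,0],[0.13,0.015,0],0.0876]]'

```text
t: 27.88
ee_pos: [0.4809, -0.3106, 0.1759]
eef_rot: [0.756, -0.655, 0.0, -0.0]
force: [-0.0, 0.2, -0.5]
grip_width: 0.0873
gripper_force: 0.0
```

```bash
python3 -c "
from h import *
f=grab_frame('top')['image'][135:260,275:455];g=grab_frame('scene')['image'][110:245,165:390]
f=cv2.resize(f,(400,278),interpolation=3);g=cv2.resize(g,(500,300),interpolation=3)
cv2.imwrite('pics/end.png',np.vstack([cv2.resize(f,(500,290)),g]))
cv2.imwrite('pics/endtop.png',cv2.resize(grab_frame('top')['image'][135:260,275:455],None,fx=4,fy=4,interpolation=3))"
```

```text
(no output)
```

View pics/end.png

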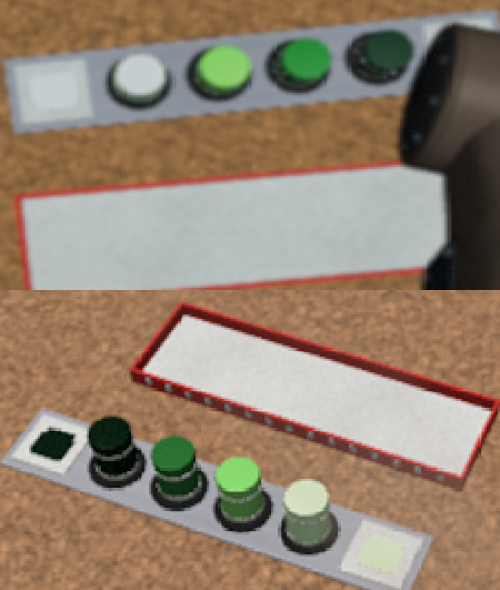

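View pics/endtop.png

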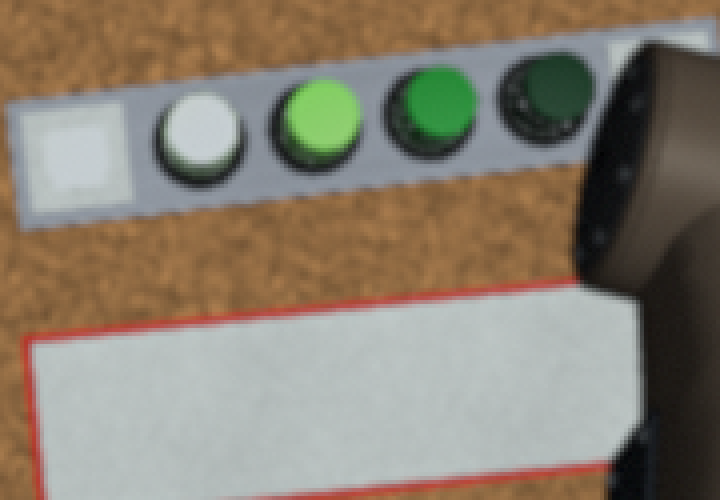

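Both views show the four pots upright in order, with top-crop lids at (203,131), (324,116), (440,102) and (559,88). I'll check the offsets at lid height, then hand in.

```bash
python3 -c "
from h import *
T=grab_frame('top')
ok=True
for p,u in zip([(.6318,.0829),(.643,.0038),(.6539,-.0744),(.6653,-.1536)],[(203,131),(324,116),(440,102),(559,88)]):
    u=(np.array(u)+.5)/4-.5+[275,135]; x,y=norm(T,u); d=T['R'].T@[x,y,1]; c=-T['R'].T@T['t']; X=c+d*(.068-c[2])/d[2]
    e=np.hypot(*(X[:2]-p)); ok&=e<.008; print((1e3*(X[:2]-p)).round(1))
if ok:
    from cell import workorder; print(workorder.close_job())
"
```

```text
[-1.7 -1.1]
[-1.4 -1.2]
[-1.6  0.8]
[-2.2  1.7]
the job is handed in; nothing more can be done
None
```

The job is handed in: all four pots stand upright on their pads, palest at the pale card to darkest at the dark card, each within about 3 mm of centre by the top camera; the bowl was never approached, and the hand-in gave no verdict.

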